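Index the stone-drilling table and lock it

ROBOT

A 6-joint arm with a two-finger parallel gripper is mounted at the origin on the work surface. World frame = base frame: x ahead of the robot, y to its left, z up, the work surface at z = 0. Lengths are in m, angles in rad, forces in N, time in s.
With the tool pointing down it reaches from about 0.3 to 0.875 m from the base axis. Payload 6.4 kg.
Tool frame: the origin (TCP) lies midway between the tips of the shut fingers; the grasp point (between the pads) lies 19 mm behind it; z points along the fingers, y is the line along which they close (so a half turn about z gives the same grasp; the last joint's range is limited). The gripper opens to 88 mm and grips with 3 to 60 N. Pads are 18 mm wide; open, the fingers measure 123 mm over their backs; the gripper's body (75 mm by 187 mm) begins 45 mm behind the grasp point.
Start: joints at [1.1, 0.181, 1.607, -0, 1.354, -0.206], TCP at [0.15, 0.555, 0.239] pointing down, gripper open.
Joint ranges: [-2.99, 2.99], [-0.89, 2.07], [0.3, 2.58], [-1.14, 4.28], [0, 2.63], [-3.12, 3.12]. Speed limits (rad/s): [2.57, 2.57, 3.01, 3.14, 3.14, 3.14].

INTERFACE

Orientations are given as a 3x3 rotation matrix whose columns are the frame's x, y, z axes.
In Python, from workcell import * gives the robot as it stands. The module is installed in compiled form; this text tells all that it offers.
- The arm moves only by the shell command python3 -m creep 'ROWS' [FORCE]. ROWS is JSON, a list that holds one entry, the list of rows, each a list of 7 numbers: the turn, a rotation vector about the tool's x, y, z in rad, then the shift along the tool's x, y, z in m, then the finger opening in m, from 0 to 0.0881. In form: [[[wx, wy, wz, dx, dy, dz, gripper], ...]]. A call has 1 to 12 rows; each row shifts and turns the commanded pose from where the row before left it, along the tool's axes as they then stand; what a row does not reach is not made up. A row lasts 1/10 s, in which the tool goes at most 50 mm and 8.59 degrees, less where a joint would pass 70% of its speed; a pose out of reach is approached as far as the arm can. A call is refused whole if a number of a shift passes 0.05 or a number of a turn 0.15, either way. A call with a gripper value outside its range is refused whole. The fingers move at their own pace and stop on an object; FORCE is the grip in N (left out, the last holds). Time passes only in rows, so rows that do not move let the fingers close. It gives the time, the measured TCP pose, the force, the opening and the grip force at its end, in the units of the state.
- get_obs(): the state, without advancing time (a new reading comes with each control period).
- read_camera(name): name is "side" or "top"; returns (picture, depth): 480x640x3 uint8, red, green, blue; 480x640 float32, m along the optical axis (not along the pixel's ray), 0 where there is no reading.
- calibration(name): a dict with "intrinsics" (3x3 intrinsics, pixels), "R" (3x3) and "t" (3): a world point X has camera coordinates R X + t. Camera axes: x right, y down, z forward; pixel columns grow to the right and rows downward; lengths in m; the calibration is good to about 2 mm. A picture is of the moment at which its call begins. calibration takes no time and is no camera call.
- hand_in(): hands the job in; it is judged then, once.
The state is a dict: "time": time; "joint_positions": joint angles; "joint_velocities": joint speeds; "joint_efforts": joint torques, N m; "position": TCP position; "tcp_rot": TCP orientation; "ft_force": force on the tool from outside, world axes, zero at the start; "torque": the same for the moment, N m; "finger_gap": finger opening in m; "grip_force": force on a finger pad.
Only numpy, scipy, OpenCV 4.12 (cv2) and the standard library are available. Lean on these libraries where they do the work, as an engineer would, in place of code of your own. Each camera call takes 0.05 s, during which the arm holds its last target. There are 200 camera calls.

TASK

Set up the green rotary table for the next hole: with a fingertip, push its spoked rotor round until the long arrow-ended spoke points nose to nose at the wedge-shaped stop on the rim (not at the round posts). Then push the clamp lever at the table's side clockwise until it is fully home against its stop, with the arrow still on the wedge. Everything is done by pushing: leave the loose stone rosette lying centred on the rotor, not lifted, and everything else on the bench where it stands.

Things in the scene. Friction and masses are not known exactly. Their poses are not given: they have to be found in the camera images.
- fixture: The rotary table's fixed base: a green round plate, 314 mm across and 20 mm thick, screwed to the bench, with an ear for the clamp lever on its +y side. Origin: on the spindle axis, at the bench top; z up. All its moving parts turn about vertical axes.
- spindle (a point): Point on the rotor's vertical axis, at its plate's top face, 68 mm above the bench. Rotor: dark steel plate 84 mm across, three round steel spokes 12 mm thick, 120 degrees apart, centre lines 60 mm above the bench, 34 mm of free height below them. Two are short, with 20 mm balls 70 mm from the axis; the third is the long arrow spoke.
- pointer (a joint): Angle of the arrow spoke from the fixture's x axis, about the spindle, in rad, growing anticlockwise seen from above. It turns both ways (-2.2 to 8.4), clear of wedge and posts, and starts on the robot's side, near 3.1; 2 pi apart is the same direction. It takes about 3 N at 85 mm from the axis and stays where it is left.
- pointer_tip (a point): Nose of the arrow head (a 17 mm square on edge, 24 mm wide, 12 mm thick) of the long spoke: 118 mm from the spindle axis, 60 mm above the bench. The plain round bar of this spoke is clear from 42 to 92 mm from the axis.
- wedge: The wedge-shaped aluminium stop, fixed upright on the green plate's rim, 66 mm high above the bench, 25 mm wide, its nose towards the spindle. Origin: on the spindle axis at the bench top; its x axis runs from the spindle through the nose, z up. The arrow is right when the pointer tip lies on this x axis.
- wedge_nose (a point): The wedge's vertical nose edge, 126.5 mm from the spindle axis, 60 mm above the bench; 8.5 mm outside the arrow's nose when the arrow points at it.
- post_a: Fixed round aluminium post on the rim, 22 mm in diameter, 66 mm high, centred 143 mm from the spindle, 0.6 rad or more anticlockwise of the wedge; not the mark. Origin on the spindle axis at the bench top, x axis towards the post.
- post_b: As post_a, but 0.6 rad or more clockwise of the wedge.
- clamp (a joint): Clamp lever angle, rad: 0 to 1.4, growing clockwise seen from above; starts below 0.45, fully home against its stop at 1.4. It takes about 2.5 N at 60 mm from the pivot to turn and stays where it is left.
- clamp_pivot (a point): Point on the clamp lever's vertical axis, on the green plate's ear, 60 mm above the bench. A dark hub 32 mm across carries a 12 mm round steel bar, centre line 60 mm above the bench.
- clamp_tip (a point): Centre of the 22 mm black ball at the clamp lever's free end, 95 mm from its pivot, 60 mm above the bench.
- rosette: Loose turned marble rosette, 68 mm in diameter, 18 mm high, lying centred on the rotor plate (its top 86 mm above the bench); it rides round with the rotor. Origin: centre of its underside.
- brush: Loose brush lying on the bench, 170 mm long; bystander. Origin under its middle.
- offcut: Loose reddish stone offcut, 60 x 45 x 25 mm; bystander. Origin: centre of its underside.
- tin: Loose round tin, 56 mm in diameter, 70 mm high; bystander. Origin: centre of its underside.
- washer: Loose steel washer, 40 mm across, 8 mm thick; bystander. Origin: centre of its underside.
- weight: Small loose brass weight, 36 mm in diameter, 48 mm high, standing beyond the clamp lever; bystander. Origin: centre of its underside.
- mug: Loose white mug, 90 mm high, on the right of the bench; bystander. Origin: centre of its underside.
- screwdriver: Loose screwdriver with a red handle and thin blade lying on the left of the bench; bystander.
Mind the look-alikes: they are no part of the job. Of the things that look like the rosette, the largest one is meant.

How it is judged:
On the way, in this order (a step that is already met when the one before it is completed fails the run):
1. the arrow spoke is stopped pointing at the wedge (y of pointer_tip in the frame of wedge between -0.007 and 0.007 m and x of pointer_tip in the frame of wedge above 0.1 m and velocity of joint pointer between -0.05 and 0.05 rad/s), for 0.3 s.
2. the clamp lever is pushed home (value of joint clamp above 1.32 rad), for 0.2 s.
At the end, for the whole second after the job is handed in: The arrow's nose lies within 7 mm sideways of the line from the spindle through the wedge's nose, at rest; the clamp lever is past 1.32 rad of its 1.4 rad travel; the rosette lies at rest within 10 mm of the rotor's centre (all of step 1 and value of joint clamp above 1.32 rad and horizontal distance between rosette and spindle below 0.01 m and linear speed of rosette below 0.02 m/s); the robot touches nothing.
It fails at once if the rosette is lifted or pushed off the rotor's centre (horizontal distance between rosette and spindle above 0.012 m or z of rosette in the frame of spindle above 0.006 m).
It fails at once if the clamp is pushed well over before the arrow is on the wedge (value of joint clamp above 1.2 rad and not (y of pointer_tip in the frame of wedge between -0.012 and 0.012 m and x of pointer_tip in the frame of wedge above 0.1 m)).
It fails at once if a bystander is moved more than 15 mm or lifted (distance of any of brush, offcut, tin, washer, weight, mug, screwdriver from where it was at the start of the episode above 0.015 m).
It also fails if it takes over 58 s, if anything falls off the work surface, if the arm or the gripper's body presses on something with over 40 N, if the wrist force passes 120 N, or if a joint passes its speed limit or range.

## Working session

There is one attempt and no reset: what is moved stays moved. The work goes in short steps, Python scripts to look and compute and a shell command to move; the robot and the scene stay as the last step left them, time stands still between calls to the robot, and variables do not carry over. Pictures are saved under pics/ and viewed, at most 13 in all, crops included, and the job is handed in when it is done.

```bash
mkdir -p pics
cat > h.py <<'E'
from workcell import *
import numpy as np, cv2
def shot(n,f):
    p,d=read_camera(n); cv2.imwrite('pics/'+f+'.png',p[:,:,::-1]); np.savez('pics/'+f+'.npz',p=p,d=d); return p,d
def onplane(n,uv,z):
    c=calibration(n);K,R,t=map(np.array,(c['intrinsics'],c['R'],c['t']))
    r=R.T@np.linalg.solve(K,[uv[0],uv[1],1]);o=-R.T@t
    return o+r*(z-o[2])/r[2]
def proj(n,X):
    c=calibration(n);x=np.array(c['intrinsics'])@(np.array(c['R'])@np.array(X)+c['t']);return x[:2]/x[2]
E
python3 - <<'E'
from h import *
np.set_printoptions(precision=4,suppress=True)
shot('top','t0');shot('side','s0')
o=get_obs();print(o['time'],o['position'],o['tcp_rot'],o['finger_gap'])
for n in('top','side'):
    c=calibration(n);print(-np.array(c['R']).T@c['t'])
E
```

```text
0.1 [0.1502 0.5545 0.2379] [[-0.9651  0.2617 -0.0007]
 [ 0.2617  0.9651 -0.0014]
 [ 0.0003 -0.0015 -1.    ]] 0.0880538587887918
[0.4606 0.0172 1.3255]
[ 0.5588 -0.8151  0.7221]
```

View pics/t0.png

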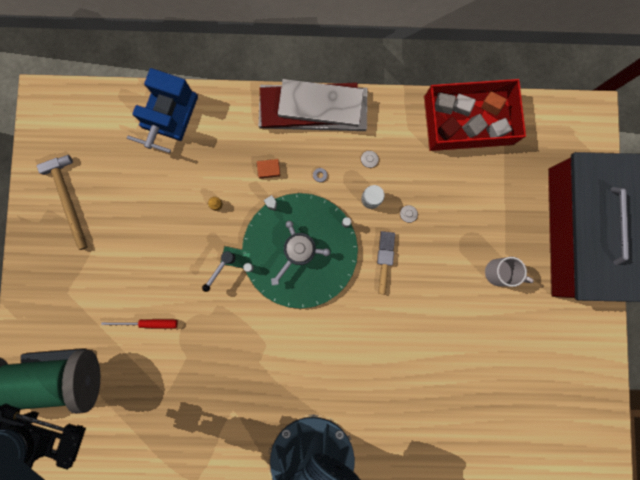

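View pics/s0.png

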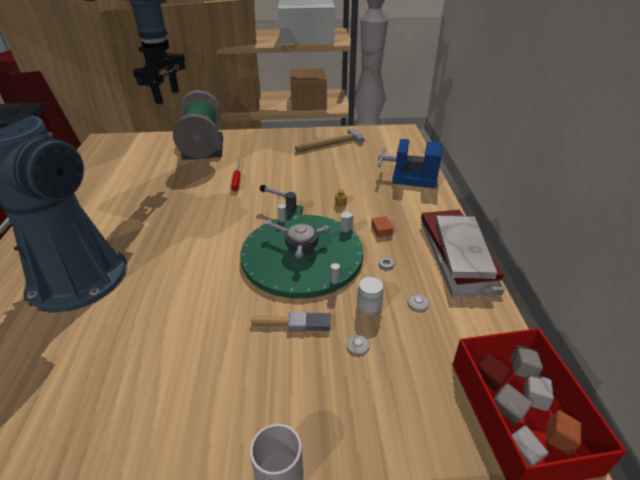

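Top view: the rotor centre with the rosette is at about (300,249), and the long spoke ends near (276,282). The clamp runs from its hub at (229,257) to its ball at (206,288). Candidates for the wedge are the rim stops at (270,202), (347,222) and (248,267). Rosette look-alikes are at (370,158) and (409,213), and the rosette on the rotor is the largest. I'll check the stops in a close crop.

Run:
```python
import cv2,numpy as np
t=cv2.imread('pics/t0.png');s=cv2.imread('pics/s0.png')
a=cv2.resize(t[180:320,195:365],None,fx=4.2,fy=4.2,interpolation=cv2.INTER_CUBIC)
cv2.imwrite('pics/c1.png',cv2.convertScaleAbs(a[:590],alpha=1.5))
b=cv2.resize(s[175:300,235:375],None,fx=4.7,fy=4.7,interpolation=cv2.INTER_CUBIC)
cv2.imwrite('pics/c2.png',cv2.convertScaleAbs(b,alpha=1.4))
```

```text
(no output)
```

View pics/c1.png

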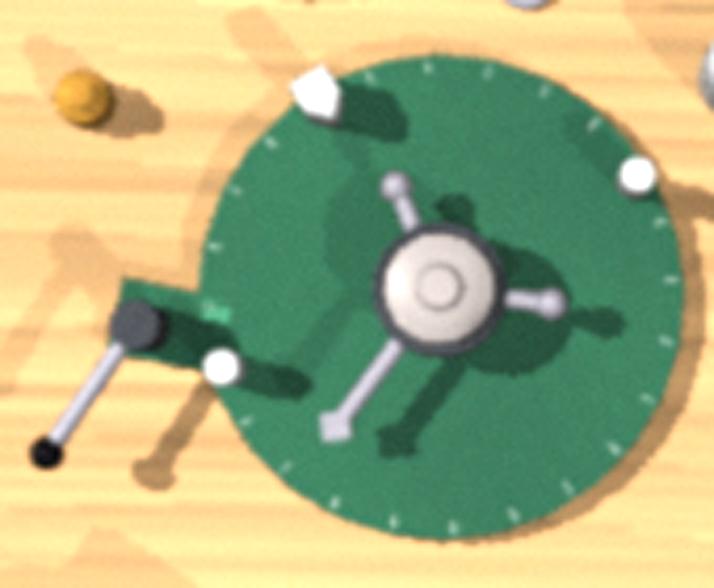

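View pics/c2.png

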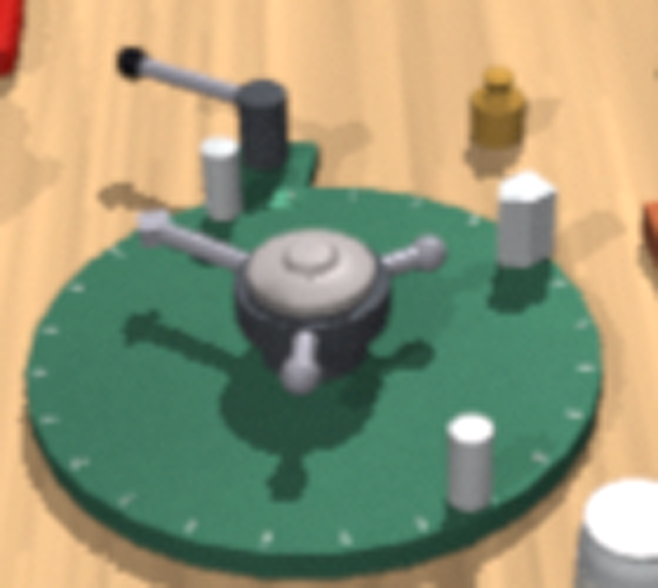

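The wedge is the pentagonal stop at c1 (318,95), which is top pixel (271,202). In both views the other two stops are round posts. The arrow head is at c1 (336,427), and the clamp ball lies on the robot's side at c1 (46,453), with the weight beyond it.

Run:
```python
from h import *
np.set_printoptions(precision=4,suppress=True)
p=np.load('pics/t0.npz')['p']; hsv=cv2.cvtColor(p,cv2.COLOR_RGB2HSV)
roi=np.zeros(p.shape[:2],np.uint8);roi[185:315,235:365]=1
g=((hsv[...,0]>60)&(hsv[...,0]<95)&(hsv[...,1]>90)&(roi>0)).astype(np.uint8)
c=max(cv2.findContours(g,0,2)[0],key=cv2.contourArea);h=cv2.convexHull(c)[:,0]
P=np.array([onplane('top',q,.02)[:2] for q in h])
w=np.array([q for q in P if q[1]<P[:,1].max()-.06])
A=np.c_[2*w,np.ones(len(w))];s=np.linalg.lstsq(A,(w**2).sum(1),rcond=None)[0];print('plate centre',s[:2],np.sqrt(s[2]+s[:2]@s[:2]))
C=lambda x,y:(195+x/4.2-.4,180+y/4.2-.4)
n={'ros':(438,288,.086),'wnose':(339,122,.066),'wedge':(318,95,.066),'pA?':(221,366,.066),'pB?':(637,175,.066),'arrow':(336,426,.060),'arrtip':(326,441,.06),'b1':(396,186,.07),'b2':(551,302,.07),'cpiv':(137,325,.075),'cball':(46,453,.071),'weight':(84,97,.048)}
sp=None
for k,(x,y,z) in n.items():
    X=onplane('top',C(x,y),z)
    if sp is None: sp=X
    d=X-sp;print(k,X[:2],'r %.4f ang %.3f'%(np.hypot(*d[:2]),np.arctan2(d[1],d[0])))
m=((hsv[...,2]>150)&(hsv[...,1]<60)).astype(np.uint8)
_,_,st,ce=cv2.connectedComponentsWithStats(m)
for a,b in zip(st,ce):
    if 8<a[4]<400 and 235<b[0]<365 and 190<b[1]<300: X=onplane('top',b,.066);d=X-sp;print(a[4],b,X[:2],'r %.4f a %.3f'%(np.hypot(*d[:2]),np.arctan2(d[1],d[0])))
```

```text
plate centre [0.5501 0.0451] 0.1532011674986016
ros [0.5495 0.0458] r 0.0000 ang 0.000
wnose [0.6532 0.1108] r 0.1224 ang 0.559
wedge [0.6699 0.1244] r 0.1438 ang 0.578
pA? [0.4996 0.1786] r 0.1419 ang 1.931
pB? [ 0.6246 -0.0759] r 0.1430 ang -1.018
arrow [0.4644 0.1071] r 0.1049 ang 2.517
arrtip [0.4551 0.113 ] r 0.1159 ang 2.523
b1 [0.6134 0.0739] r 0.0698 ang 0.414
b2 [ 0.5437 -0.0238] r 0.0698 ang -1.654
cpiv [0.5231 0.2297] r 0.1858 ang 1.713
cball [0.4439 0.2826] r 0.2592 ang 1.990
weight [0.6679 0.2736] r 0.2567 ang 1.092
90 [269.6444 201.2222] [0.6725 0.1263] r 0.1470 a 0.579
44 [346.4773 220.9091] [ 0.6255 -0.0764] r 0.1440 a -1.015
243 [294.8519 246.8724] [0.5541 0.0569] r 0.0119 a 1.178
10 [285.5 265.7] [0.5046 0.0797] r 0.0563 a 2.495
45 [247. 267.] [0.4989 0.1792] r 0.1426 a 1.934
20 [275.95 278.8 ] [0.4702 0.1034] r 0.0980 a 2.514
```

Spindle is at about (0.5497, 0.0455), the wedge at angle 0.575 and the arrow at 2.517, so the rotor turns about 1.94 rad clockwise. First I move above the anticlockwise side of the spoke with the fingers shut.

```bash
python3 -m creep '[[[0,0,0,-0.036,-0.033,0,0],[0,0,0,-0.036,-0.033,0,0],[0,0,0,-0.036,-0.033,0,0],[0,0,0,-0.036,-0.033,0,0],[0,0,0,-0.036,-0.033,0,0],[0,0,0,-0.036,-0.033,0,0],[0,0,0,-0.036,-0.033,0,0],[0,0,0,-0.036,-0.033,0,0],[0,0,0,-0.036,-0.033,0,0],[0,0,0,-0.036,-0.033,0,0],[0,0,0,-0.036,-0.033,0,0],[0,0,0,-0.036,-0.033,0,0]]]' 10; python3 -m creep '[[[0,0,0.12,0,0,0,0],[0,0,0.12,0,0,0,0],[0,0,0.12,0,0,0,0],[0,0,0,0,0,0,0],[0,0,0,0,0,0,0]]]'
cat >> h.py <<'E'
S=np.array([.5497,.0455])
def st():
    o=get_obs();R=np.array(o['tcp_rot']);p=np.array(o['position'])
    a=np.arctan2(R[1,0],R[0,0]);d=p[:2]-S
    print('t %.2f p %s xang %.3f'%(o['time'],p.round(4),a),'r %.4f ang %.3f'%(np.hypot(*d),np.arctan2(d[1],d[0])),'F',np.round(o['ft_force'],1),'gap %.3f q'%o['finger_gap'],np.round(o['joint_positions'],2), 'tilt',R[:2,2].round(4))
    return p,R
def to(X):
    p,R=st();print('shift tool',(R.T@(np.array(X)-p)).round(4))
E
python3 -c "
from h import *
to([.4655,.0570,.2])"
```

```text
time: 1.3
position: [0.4643, 0.0578, 0.2386]
tcp_rot: [[-0.965, 0.262, 0.0], [0.262, 0.965, 0.0], [0.0, 0.0, -1.0]]
ft_force: [1.0, 1.0, -0.7]
finger_gap: 0.0007
grip_force: 0.0
time: 1.8
position: [0.4636, 0.0598, 0.2385]
tcp_rot: [[-0.813, 0.582, -0.0], [0.582, 0.813, -0.0], [0.0, -0.0, -1.0]]
ft_force: [0.2, 0.7, 0.0]
finger_gap: 0.0002
grip_force: 0.0
t 1.80 p [0.4636 0.0598 0.2385] xang 2.520 r 0.0873 ang 2.978 F [0.2 0.7 0. ] gap 0.000 q [-0.13 -0.07  1.87 -0.    1.34 -1.08] tilt [-0.0005 -0.    ]
shift tool [-0.0032 -0.0011  0.0385]
```

```bash
python3 -m creep '[[[0,0,0,-0.003,0,0.04,0],[0,0,0,0,0,0.04,0],[0,0,0,0,0,0.04,0],[0,0,0,0,0,0.04,0],[0,0,0,0,0,0.034,0],[0,0,0,0,0,0,0],[0,0,0,0,0,0,0]]]' | tail -5; python3 -c "
from h import *
st();shot('side','s1')
import cv2
s=cv2.imread('pics/s1.png');cv2.imwrite('pics/s1c.png',cv2.resize(s[120:300,200:390],None,fx=3.2,fy=3.2,interpolation=2))"
```

```text
position: [0.466, 0.0581, 0.0449]
tcp_rot: [[-0.812, 0.584, -0.001], [0.584, 0.812, 0.0], [0.001, -0.001, -1.0]]
ft_force: [-1.0, 0.0, 1.0]
finger_gap: 0.0006
grip_force: 0.0
t 2.50 p [0.466  0.0581 0.0449] xang 2.519 r 0.0846 ang 2.992 F [-1.  0.  1.] gap 0.001 q [-0.13  0.23  2.   -0.    0.91 -1.08] tilt [-0.0013  0.0001]
```

View pics/s1c.png

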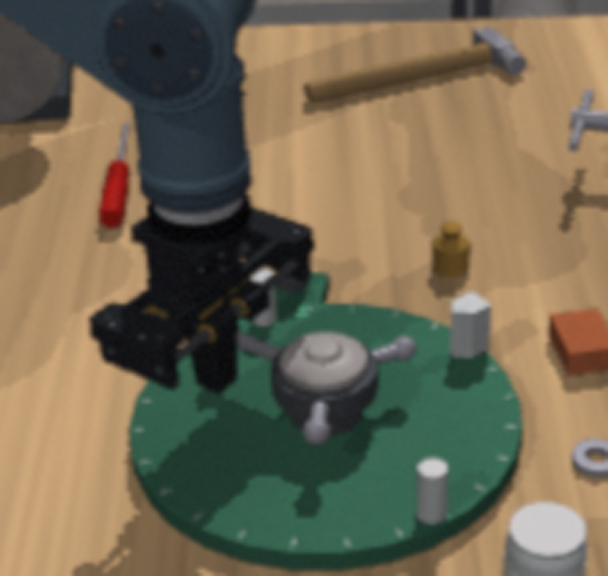

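The fingertip is down beside the spoke on the robot's side, with its tip below the bar and clear of the plate. Now I make contact and start the arc.

```bash
python3 -m creep '[[[0,0,0,0,0.005,0,0],[0,0,0,0,0.005,0,0],[0,0,0,0,0.005,0,0],[0,0,0.06,0.0013,0.0045,0,0],[0,0,0.06,0.0013,0.0045,0,0],[0,0,0.06,0.0013,0.0045,0,0],[0,0,0.06,0.0013,0.0045,0,0],[0,0,0.06,0.0013,0.0045,0,0],[0,0,0.06,0.0013,0.0045,0,0],[0,0,0,0,0,0,0]]]' | grep -v rot
cat >> h.py <<'E'
def rel():
    p,R=st();d=R.T@np.r_[p[:2]-S,0];print('along %.4f lat %.4f'%(d[0],-d[1]))
def arrow(f):
    p,_=shot('top',f);return p
E
python3 -c "
from h import *
rel();p=arrow('t1')
cv2.imwrite('pics/t1c.png',cv2.resize(p[180:320,195:365,::-1],None,fx=4.2,fy=4.2,interpolation=2))"
```

```text
time: 3.55
position: [0.489, 0.0951, 0.0454]
ft_force: [-0.1, 0.7, 0.0]
finger_gap: 0.0006
grip_force: 0.0
t 3.55 p [0.489  0.0951 0.0454] xang 2.157 r 0.0784 ang 2.456 F [-0.1  0.7  0. ] gap 0.001 q [-0.05  0.29  1.93 -0.    0.93 -0.63] tilt [ 0.0012 -0.0002]
along 0.0750 lat 0.0231
```

View pics/t1c.png

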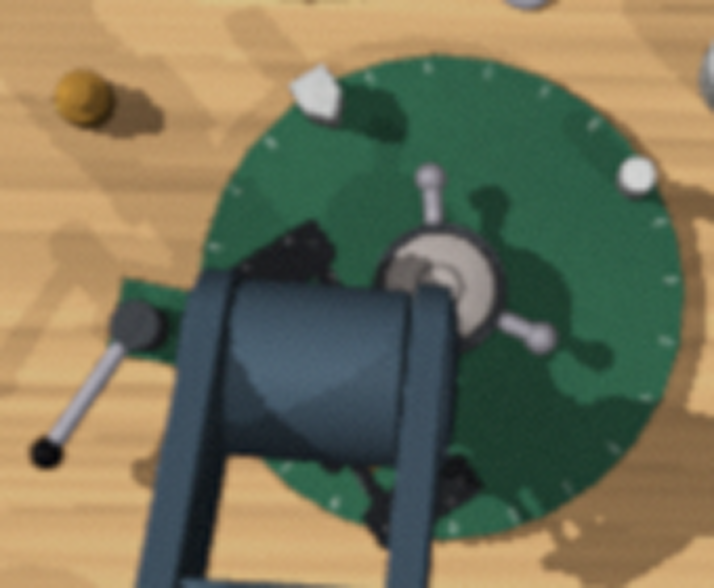

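The rotor is following: ball 1 has moved to c1 (430,177) and ball 2 to (541,338). The rosette is still centred, so I continue.

```bash
python3 -m creep '[[[0,0,0.06,0.0013,0.0045,0,0],[0,0,0.06,0.0013,0.0045,0,0],[0,0,0.06,0.0013,0.0045,0,0],[0,0,0.06,0.0013,0.0045,0,0],[0,0,0.06,0.0013,0.0045,0,0],[0,0,0.06,0.0013,0.0045,0,0],[0,0,0.06,0.0013,0.0045,0,0],[0,0,0.06,0.0013,0.0045,0,0],[0,0,0.06,0.0013,0.0045,0,0],[0,0,0.06,0.0013,0.0045,0,0],[0,0,0,0,0,0,0]]]' | grep -v rot; python3 -c "
from h import *
rel()"
```

```text
time: 4.7
position: [0.5263, 0.1212, 0.0447]
ft_force: [0.7, 0.2, -0.3]
finger_gap: 0.0005
grip_force: 0.3
t 4.70 p [0.5263 0.1212 0.0447] xang 1.558 r 0.0792 ang 1.871 F [ 0.7  0.2 -0.3] gap 0.000 q [0.01 0.36 1.82 0.   0.96 0.02] tilt [-0.0004  0.0005]
along 0.0754 lat 0.0244
```

```bash
python3 -m creep '[[[0,0,0.06,0.0013,0.0046,0,0],[0,0,0.06,0.0013,0.0046,0,0],[0,0,0.06,0.0013,0.0046,0,0],[0,0,0.06,0.0013,0.0046,0,0],[0,0,0.06,0.0013,0.0046,0,0],[0,0,0.06,0.0013,0.0046,0,0],[0,0,0.06,0.0013,0.0046,0,0],[0,0,0.06,0.0013,0.0046,0,0],[0,0,0.06,0.0013,0.0046,0,0],[0,0,0.06,0.0013,0.0046,0,0],[0,0,0,0,0,0,0],[0,0,0,0,0,0,0]]]' | grep -v rot; python3 -c "
from h import *
rel();p=arrow('t2');s,_=shot('side','s2')
a=cv2.resize(p[180:320,225:365,::-1],(400,400),interpolation=2);b=cv2.resize(s[180:310,235:375,::-1],(400,371),interpolation=2)
cv2.imwrite('pics/t2c.png',np.hstack([a[:371],b]))"
```

```text
time: 5.9
position: [0.5734, 0.1203, 0.0447]
ft_force: [-0.3, 1.3, 0.2]
finger_gap: 0.0005
grip_force: 0.4
t 5.90 p [0.5734 0.1203 0.0447] xang 0.960 r 0.0784 ang 1.264 F [-0.3  1.3  0.2] gap 0.001 q [ 0.    0.45  1.7  -0.    0.99  0.62] tilt [ 0.0001 -0.0002]
along 0.0748 lat 0.0235
```

View pics/t2c.png

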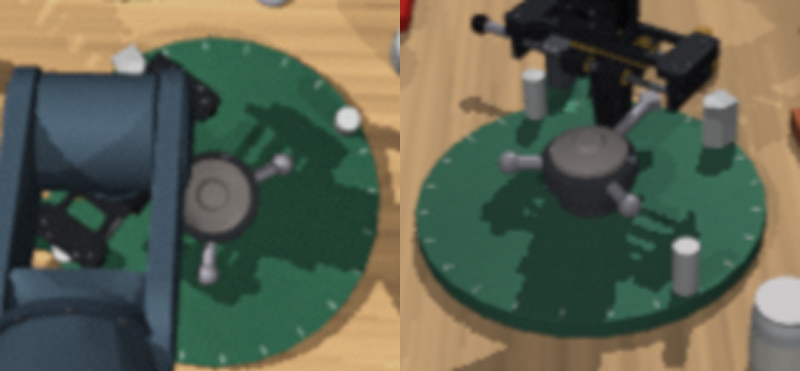

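Ball centres are at crop (283,163) and (208,273), and the arrow head shows in the side view. I'll work out the arrow angle from the balls.

Run:
```python
from h import *
k=400/140
def ang(u,v,sc,ou,ov,z=.066):
    X=onplane('top',(ou+u/sc-.4,ov+v/sc-.4),z);d=X[:2]-S;return X[:2].round(4),np.hypot(*d).round(4),np.arctan2(d[1],d[0])
for l,(u,v,sc,ou),s in(('t0b1',(396,186,4.2,195),1),('t0b2',(551,302,4.2,195),-1),('t1b1',(430,177,4.2,195),1),('t1b2',(541,338,4.2,195),-1),('t2b1',(283,163,k,225),1),('t2b2',(208,273,k,225),-1)):
    X,r,a=ang(u,v,sc,ou,180);print(l,X,r,'arrow %.3f'%((a+s*2.0944)%6.2832))
# side view arrow tip and wedge nose
for l,(u,v),z in(('arrow tip',(662,99),.06),('wedge top nose',(707,103),.066)):
    X=onplane('side',(235+(u-400)*.35-.3,180+v*.35-.3),z);d=X[:2]-S;print(l,X[:2],np.hypot(*d),np.arctan2(d[1],d[0]))
```

```text
t0b1 [0.6139 0.0741] 0.0703 arrow 2.513
t0b2 [ 0.5439 -0.0239] 0.0696 arrow 2.535
t1b1 [0.6201 0.0531] 0.0708 arrow 2.202
t1b2 [ 0.5215 -0.0182] 0.0697 arrow 2.201
t2b1 [ 0.5826 -0.0175] 0.0711 arrow 1.005
t2b2 [0.4809 0.0483] 0.0689 arrow 1.007
arrow tip [0.61810351 0.13642913] 0.11378552955274338 0.925842207195434
wedge top nose [0.65849975 0.11859479] 0.1310733937396784 0.5915677865271867
```

```bash
python3 -m creep '[[[0,0,0.06,0.0013,0.0046,0,0],[0,0,0.06,0.0013,0.0046,0,0],[0,0,0.06,0.0013,0.0046,0,0],[0,0,0.06,0.0013,0.0046,0,0],[0,0,0.06,0.0013,0.0046,0,0],[0,0,0.03,0.0007,0.0023,0,0],[0,0,0.03,0.0007,0.0023,0,0],[0,0,0.03,0.0007,0.0023,0,0],[0,0,0.02,0.0005,0.0015,0,0],[0,0,0,0,0,0,0],[0,0,0,0,0,0,0]]]' | grep -v rot; python3 -c "
from h import *
rel()"
python3 -m creep '[[[0,0,0,0,-0.01,0,0],[0,0,0,0,-0.01,0,0],[0,0,0,0,0,-0.04,0],[0,0,0,0,0,-0.04,0],[0,0,0,0,0,-0.04,0],[0,0,0,0,-0.03,-0.02,0],[0,0,0,0,-0.04,0,0],[0,0,0,0,-0.04,0,0],[0,0,0,0,-0.04,0,0],[0,0,0,0,-0.04,0,0],[0,0,0,0,0,0,0]]]'|grep pos
python3 -c "
from h import *
rel();p=arrow('t3');s,_=shot('side','s3')
a=cv2.resize(p[180:320,225:365,::-1],(400,400),interpolation=2);b=cv2.resize(s[180:310,235:375,::-1],(400,371),interpolation=2)
cv2.imwrite('pics/t3c.png',np.hstack([a[:371],b]))"
```

```text
time: 7.1
position: [0.6018, 0.1041, 0.0446]
ft_force: [-2.3, 1.5, -0.2]
finger_gap: 0.0007
grip_force: 0.8
t 7.10 p [0.6018 0.1041 0.0446] xang 0.547 r 0.0784 ang 0.845 F [-2.3  1.5 -0.2] gap 0.001 q [-0.02  0.49  1.63 -0.    1.02  1.  ] tilt [-0.0001 -0.0003]
along 0.0750 lat 0.0230
position: [0.4894, 0.2878, 0.1848]
t 8.20 p [0.4894 0.2878 0.1848] xang 0.552 r 0.2497 ang 1.815 F [ 0.3 -0.5 -1.8] gap 0.001 q [0.32 0.22 1.68 0.   1.25 1.34] tilt [-0.0005  0.0011]
along 0.0758 lat 0.2379
```

View pics/t3c.png

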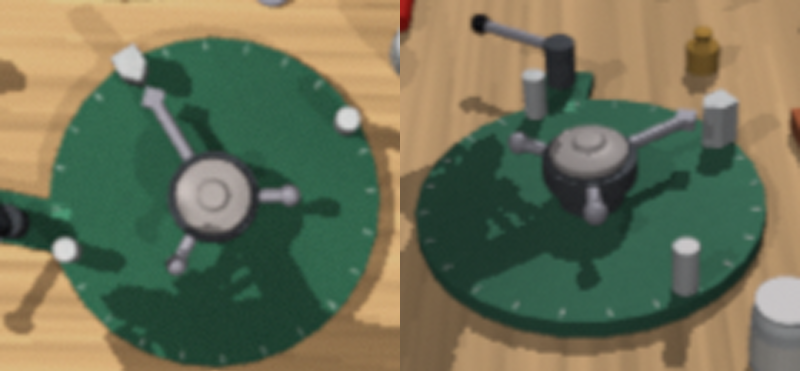

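The arrow head at crop (152,97) faces the wedge, whose nose is at about (144,79). I'll measure the angle from the arrow and balls.

Run:
```python
from h import *
k=400/140
for l,u,v,z,s in(('head',152,98,.066,0),('b1',290,195,.068,2.0944),('b2',177,266,.068,-2.0944),('nose',145,80,.066,0),('wedge',128,62,.066,0)):
    X=onplane('top',(225+u/k-.3,180+v/k-.3),z);d=X[:2]-S;print(l,X[:2].round(4),np.hypot(*d).round(4),'%.3f'%((np.arctan2(d[1],d[0])+s)%6.2832))
p=np.load('pics/t3.npz')['p'];p=cv2.resize(p[190:250,255:305],None,fx=10,fy=10,interpolation=cv2.INTER_CUBIC)
cv2.imwrite('pics/t3z.png',cv2.convertScaleAbs(p[:,:,::-1],alpha=1.3))
```

```text
head [0.6393 0.1036] 0.1067 0.575
b1 [ 0.5531 -0.0247] 0.0703 0.572
b2 [0.4863 0.0761] 0.0704 0.597
nose [0.6558 0.1105] 0.1244 0.550
wedge [0.6721 0.1266] 0.1468 0.585
```

View pics/t3z.png

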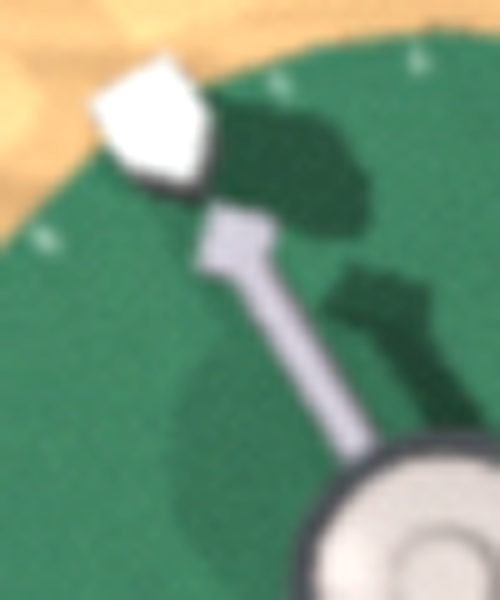

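Nose to nose is good to about 1.5 mm: arrow nose at (211,201) and wedge nose at (196,186), both on the same line. Next is the clamp. I turn the tool to lie along the lever and move to its robot side.

```bash
python3 -m creep '[[[0,0,-0.125,0,0,0,0],[0,0,-0.125,0,0,0,0],[0,0,-0.125,0,0,0,0],[0,0,-0.125,0,0,0,0],[0,0,-0.125,0,0,0,0],[0,0,-0.125,0,0,0,0],[0,0,-0.125,0,0,0,0],[0,0,-0.125,0,0,0,0],[0,0,-0.125,0,0,0,0],[0,0,-0.125,0,0,0,0],[0,0,-0.125,0,0,0,0],[0,0,-0.125,0,0,0,0]]]'|grep time
python3 -m creep '[[[0,0,-0.125,0,0,0,0],[0,0,-0.125,0,0,0,0],[0,0,-0.125,0,0,0,0],[0,0,-0.125,0,0,0,0],[0,0,0,0.005,-0.036,0,0],[0,0,0,0,-0.036,0,0],[0,0,0,0,0,0,0],[0,0,0,0,0,0,0]]]'|grep pos
cat >> h.py <<'E'
V=np.array([.523,.2297])
def relv():
    p,R=st();d=R.T@np.r_[p[:2]-V,0];print('along %.4f lat %.4f'%(d[0],-d[1]))
E
python3 -c "
from h import *
relv()"
```

```text
time: 9.5
position: [0.449, 0.2259, 0.1851]
t 10.30 p [0.449  0.2259 0.1851] xang 2.544 r 0.2066 ang 2.080 F [0.7 0.  0. ] gap 0.000 q [ 0.23  0.07  1.84 -0.    1.23 -0.74] tilt [0.0014 0.0002]
along 0.0591 lat 0.0448
```

```bash
python3 -m creep '[[[0,0,0,0.005,0,0.04,0],[0,0,0,0,0,0.04,0],[0,0,0,0,0,0.04,0],[0,0,0,0,0,0.02,0],[0,0,0,0,0,0,0],[0,0,0,0,0.007,0,0],[0,0,0,0,0.007,0,0],[0,0,0,0,0.006,0,0],[0,0,0,0,0,0,0]]]'|grep -A2 pos
python3 -c "
from h import *
relv()"
python3 -m creep '[[[0,0,0.06,0.0012,0.0039,0,0],[0,0,0.06,0.0012,0.0039,0,0],[0,0,0.06,0.0012,0.0039,0,0],[0,0,0.06,0.0012,0.0039,0,0],[0,0,0.06,0.0012,0.0039,0,0],[0,0,0.06,0.0012,0.0039,0,0],[0,0,0.06,0.0012,0.0039,0,0],[0,0,0.06,0.0012,0.0039,0,0],[0,0,0,0,0,0,0]]]'|grep -A2 pos
python3 -c "
from h import *
relv();s,_=shot('side','s4');p,_=shot('top','t4')
cv2.imwrite('pics/s4c.png',cv2.resize(s[120:290,220:390,::-1],None,fx=3.5,fy=3.5,interpolation=2))"
```

```text
position: [0.457, 0.2475, 0.0462]
tcp_rot: [[-0.829, 0.56, 0.003], [0.56, 0.829, 0.001], [-0.002, 0.003, -1.0]]
ft_force: [0.7, 0.3, -0.4]
t 11.20 p [0.457  0.2475 0.0462] xang 2.548 r 0.2222 ang 2.001 F [ 0.7  0.3 -0.4] gap 0.001 q [ 0.27  0.32  1.88  0.    0.94 -0.71] tilt [0.0033 0.001 ]
along 0.0647 lat 0.0222
position: [0.4706, 0.2749, 0.045]
tcp_rot: [[-0.476, 0.879, -0.0], [0.879, 0.476, -0.0], [0.0, -0.0, -1.0]]
ft_force: [-1.5, 0.9, -0.1]
t 12.10 p [0.4706 0.2749 0.045 ] xang 2.067 r 0.2427 ang 1.903 F [-1.5  0.9 -0.1] gap 0.001 q [ 0.31  0.37  1.81  0.    0.96 -0.19] tilt [-0.0004 -0.    ]
along 0.0647 lat 0.0246
```

View pics/s4c.png

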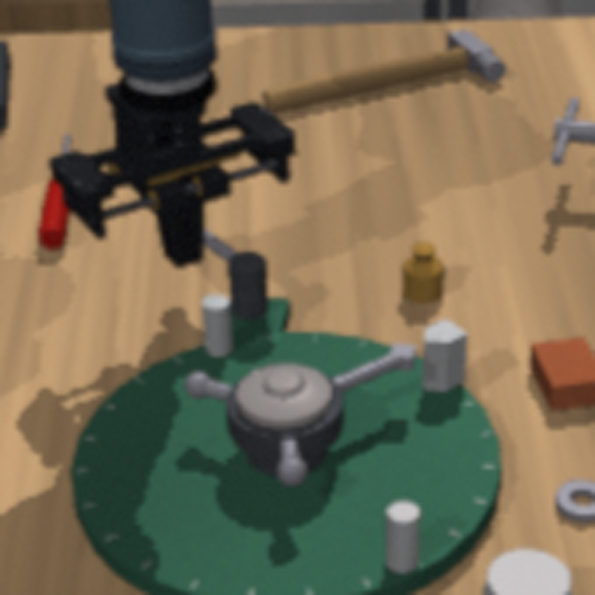

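The lever is turning with the finger, and the arrow and the weight are undisturbed. I continue.

```bash
python3 -m creep '[[[0,0,0.06,0.0012,0.0042,0,0],[0,0,0.06,0.0012,0.0042,0,0],[0,0,0.06,0.0012,0.0042,0,0],[0,0,0.06,0.0012,0.0042,0,0],[0,0,0.06,0.0012,0.0042,0,0],[0,0,0.06,0.0012,0.0042,0,0],[0,0,0.06,0.0012,0.0042,0,0],[0,0,0,0,0,0,0]]]'|grep force
python3 -c "
from h import *
relv()"
```

```text
ft_force: [-0.1, 0.5, 0.1]
grip_force: 0.2
t 13.00 p [0.4962 0.2917 0.0448] xang 1.647 r 0.2520 ang 1.785 F [-0.1  0.5  0.1] gap 0.001 q [0.33 0.43 1.73 0.   0.98 0.25] tilt [0.0003 0.0002]
along 0.0639 lat 0.0219
```

```bash
for i in 1; do python3 -m creep '[[[0,0,0.04,0.0009,0.0027,0,0],[0,0,0.04,0.0009,0.0027,0,0],[0,0,0.04,0.0009,0.0027,0,0],[0,0,0,0,0,0,0]]]'|grep ft; done
python3 -m creep '[[[0,0,0.04,0.0009,0.0027,0,0],[0,0,0.04,0.0009,0.0027,0,0],[0,0,0,0,0,0,0]]]'|grep ft
python3 -c "
from h import *
relv()"
```

```text
ft_force: [-1.2, 0.6, -0.3]
ft_force: [-0.7, 1.3, 0.6]
t 13.70 p [0.5097 0.2959 0.0448] xang 1.449 r 0.2536 ang 1.729 F [-0.7  1.3  0.6] gap 0.001 q [ 0.32  0.45  1.69 -0.    1.    0.45] tilt [0.0004 0.0001]
along 0.0641 lat 0.0213
```

```bash
python3 -m creep '[[[0,0,0.03,0.0007,0.002,0,0],[0,0,0.03,0.0007,0.002,0,0],[0,0,0,0,0,0,0]]]'|grep ft
python3 -m creep '[[[0,0,0.03,0.0007,0.002,0,0],[0,0,0.03,0.0007,0.002,0,0],[0,0,0,0,0,0,0]]]'|grep ft
python3 -m creep '[[[0,0,0.03,0.0007,0.002,0,0],[0,0,0,0,0,0,0]]]'|grep ft
python3 -c "
from h import *
relv()"
```

```text
ft_force: [-2.2, -0.2, 0.7]
ft_force: [-14.9, -0.5, 11.1]
ft_force: [-21.1, 0.0, 17.2]
t 14.50 p [0.5149 0.2981 0.0445] xang 1.296 r 0.2550 ang 1.708 F [-21.1   0.   17.2] gap 0.001 q [0.32 0.47 1.67 0.   1.01 0.6 ] tilt [-0.0106 -0.0012]
along 0.0636 lat 0.0263
```

Force has climbed to about 20 N, so the lever looks to be at its stop. I back off, rise and check.

```bash
python3 -m creep '[[[0,0,0,0,-0.008,0,0],[0,0,0,0,-0.01,0,0],[0,0,0,0,-0.01,0,0],[0,0,0,0,0,-0.04,0],[0,0,0,0,0,-0.04,0],[0,0,0,0,0,-0.04,0],[0,0,0,0,-0.04,0,0],[0,0,0,0,-0.04,0,0],[0,0,0,0,-0.04,0,0],[0,0,0,0,-0.04,0,0],[0,0,0,0,0,0,0]]]'|grep -A2 pos
python3 -c "
from h import *
p,_=shot('top','t5');s,_=shot('side','s5')
a=cv2.resize(p[180:320,195:345,::-1],(429,400),interpolation=2);b=cv2.resize(s[150:290,235:365,::-1],(371,400),interpolation=2)
cv2.imwrite('pics/t5c.png',np.hstack([a,b]))"
```

```text
position: [0.3346, 0.3491, 0.1643]
tcp_rot: [[0.267, 0.964, -0.002], [0.964, -0.267, -0.0], [-0.001, -0.002, -1.0]]
ft_force: [1.0, 0.4, -0.4]
```

View pics/t5c.png

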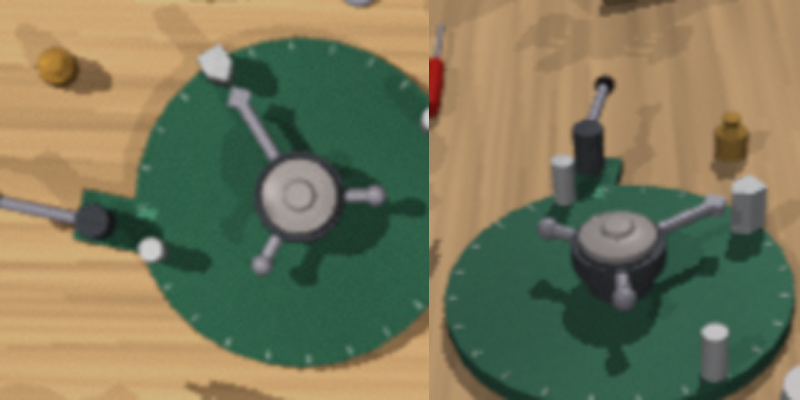

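The lever rests at about 1.37 rad, roughly 1.18 rad round from its start, and held firm under 20 N. The arrow is still on the wedge, the rosette is centred, and the weight hasn't moved. Handing in.

```bash
python3 -c "
from workcell import *
print(hand_in())"
```

```text
the job is handed in; nothing more can be done
None
```

The job is handed in, but no verdict came back: the arrow points at the wedge to about 1.5 mm as measured in the images, the clamp lever is firm against what I take to be its stop (about 20 N resisted; I could not read its angle directly), the rosette is still centred, and nothing else looks moved in the views I checked.

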